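Release the locked slide and put the polish drawer home

ROBOT

A 6-joint arm with a two-finger parallel gripper is mounted at the origin on a cart in front of the work surface, level with it; the furniture and walls round the work are solid. World frame = base frame: x ahead of the robot, y to its left, z up, the work surface at z = 0. Lengths are in m, angles in degrees, forces in N, time in s.
With the tool pointing down it reaches from about 0.35 to 0.875 m from the base axis. Payload 4.2 kg.
Tool frame: the origin (TCP) lies between the finger pads; the fingertips stand 8 mm ahead of it and the grasp point (between the pads) lies 11 mm behind it; z points along the fingers, y is the line along which they close (so a half turn about z gives the same grasp; the last joint's range is limited). The gripper opens to 87 mm and grips with 3 to 60 N. Pads are 19 mm wide; open, the fingers measure 117 mm over their backs; the gripper's body (75 mm by 190 mm) begins 51 mm behind the grasp point.
Start: joints at [91.937, 22.042, 0.453, 0, -68.411, -14.817], TCP at [0.139, 0.609, 0.231] pointing down, gripper open.
Joint ranges: [-179.83, 179.83], [-69.29, 118.12], [-61.27, 80.66], [-181.25, 117.63], [-171.15, -9.14], [-177.46, 177.46]. Speed limits (degrees/s): [159.86, 159.86, 180, 180, 180, 180].

INTERFACE

Orientations are given as a 3x3 rotation matrix whose columns are the frame's x, y, z axes.
In Python, from station import sense, capture, camera_model, finish_job, find_in gives the robot as it stands. The module is installed in compiled form; this text tells all that it offers.
- The arm moves only by the tool arm_command, never from a script. Its argument "motion" is a list of rows, each a list of 7 numbers: the finger opening in mm, from 0 to 87, then the shift along the tool's x, y, z in mm, then the turn, a rotation vector about the tool's x, y, z in rad. In form: [[jaw, dx, dy, dz, rx, ry, rz], ...]. A call has 1 to 8 rows; each row shifts and turns the commanded pose from where the row before left it, along the tool's axes as they then stand; what a row does not reach is not made up. A row lasts 1/10 s, in which the tool goes at most 50 mm and 8.59 degrees, less where a joint would pass 70% of its speed; a pose out of reach is approached as far as the arm can. A call with a gripper value outside its range is refused whole. The fingers move at their own pace and stop on an object; the grip force is fixed at half the most. Time passes only in rows, so rows that do not move let the fingers close. It gives the time, the measured TCP pose, the force, the opening and the grip force at its end, in the units of the state.
- sense(): the state, without advancing time (a new reading comes with each control period).
- capture(name): name is "side" or "top"; returns the picture (400x640x3 uint8, red, green, blue); there is no depth.
- camera_model(name): a dict with "fx", "fy", "cx", "cy" (pixels), "R" (3x3) and "t" (3): a world point X has camera coordinates R X + t. Camera axes: x right, y down, z forward; pixel columns grow to the right and rows downward; lengths in m; the calibration is good to about 2 mm. A picture is of the moment at which its call begins. camera_model takes no time and is no camera call.
- finish_job(): hands the job in; it is judged then, once.
Trained networks look in the newest picture that a camera, given by its name, has taken for a name from the list of things; names that differ only in an ending like _2 or _b are one class to them, and where a whole thing is asked for, a point or a joint stands for the part that bears it (a point fixed in the world has none). Each returns a list of dicts, best first, with "p" (0 to 1); they miss things now and then, are a little off and sometimes report something else, mostly with a low value. They report only what shows in the picture. A call takes as long as a camera call. They do not tell look-alikes from the thing itself.
- find_in(target, camera): "location" ([row, column] in pixels, amid what is visible of it).
The state is a dict: "time_s": time; "joints": joint angles; "joint_velocities": joint speeds; "effort": joint torques, N m; "tcp_pos": TCP position; "ee_rot": TCP orientation; "wrist_force": force on the tool from outside, world axes, zero at the start; "moment": the same for the moment, N m; "gripper_width": opening from 0.0 (shut) to 1.0 (fully open); "gripper_force": force on a finger pad.
Only numpy, scipy, OpenCV 4.12 (cv2) and the standard library are available. Lean on these libraries where they do the work, as an engineer would, in place of code of your own. Each camera call takes 0.05 s, during which the arm holds its last target. There are 200 camera calls.

TASK

The polish drawer of the little wooden cabinet stands fully out and its slide is locked. Press down the red release lever on the drawer's front to unlock it and push the drawer fully home, flush with the cabinet, without slamming it. Keep the jar and tins inside it upright, leave the other things on the bench alone, and let go of the lever at the end.

Things in the scene. Friction and masses are not known exactly. Their poses are not given: they have to be found in the camera images.
- drawer (a joint): drawer travel in m: 0 = fully out (where it starts, locked), 0.14 = fully home. It slides level towards the cabinet, along +x of drawer_front, and needs 3 N plus 6 N per m/s; it stays where it is left. With the lever up, a pawl blocks it after 2 to 4 mm of travel.
- release_lever (a joint): angle of the red release lever in rad: 0 = up at rest (sprung back), 0.32 = fully down, about 14 mm lower at the pad. Fully down takes about 6 N on the pad, less to start. The pawl is clear from about 0.2 rad. The lever travels with the drawer; it must be kept down until the drawer has gone in by 25 mm, after that it may be let up and the drawer pushed on.
- lever_pad (a point): centre of the top face of the red lever's pad, a flat plate 32 mm (front to back) by 44 mm wide by 6 mm thick, sticking out level in front of the drawer front at its right-hand end, about 68 mm above the bench at rest. The pad's middle is 26 mm, its near edge 42 mm and its far edge 10 mm in front of the drawer's front face. The axes are the lever's, tilting as it is pressed.
- drawer_front (a point): middle of the top edge of the drawer's front face, 98 mm above the bench. The flat wooden front is 236 mm wide and runs from 12 to 98 mm above the bench; x points into the cabinet (the way the drawer closes), y to the left along the front, z up. The pad's middle is 85 mm to the right (-y). A brass bar pull, 90 mm long, stands 35 mm out from the front, its middle 35 mm to the left (+y), 60 mm above the bench.
- drawer_inside (a point): centre of the drawer's inner floor, 22 mm above the bench; the inside is 151 mm deep by 178 mm wide with walls 47 mm high.
- cabinet_front (a point): middle of the top front edge of the fixed wooden cabinet, 240 mm wide, 180 mm deep, 103 mm high; same axes as drawer_front. At home the back of the drawer front, 14 mm thick, meets the cabinet. A flat tin lies on the cabinet's top at the rear, up to 119 mm above the bench.
- jar_mid (a point): centre of a clear-walled jar with a dark lid, 62 mm across, 50 mm high, standing in the drawer.
- blue_tin_mid (a point): centre of a flat blue tin, 67 mm across, 22 mm high, lying in the drawer.
- black_tin_mid (a point): centre of a flat black tin, 69 mm across, 26 mm high, lying in the drawer.
- brush_mid (a point): centre of a red-brown brush with white bristles, 51 x 168 x 52 mm, a bystander on the bench at the left.
- suede_block_mid (a point): centre of a black block, 58 x 32 x 22 mm, a bystander on the bench at the right.
- daubers_mid (a point): centre of a small wooden box of daubers, 52 x 88 x 56 mm, a bystander on the bench at the right.
Not all that is in view belongs to the job. Leave any turquoise look-alike of the part that bears black_tin_mid alone.

How it is judged (in metres and radians):
On the way:
1. the release lever is pressed down (value of joint release_lever above 0.14 rad), for 0.05 s.
At the end, for the whole second after the job is handed in: the drawer is home to within 5 mm and still, the lever is back up (under 0.06 rad), and the jar and both tins are inside the drawer, upright to within 0.2 rad (value of joint drawer above 0.135 m and value of joint release_lever below 0.06 rad and velocity of joint drawer below 0.01 m/s and angle between each of jar_mid, blue_tin_mid, black_tin_mid's own z axis and vertical below 0.2 rad and horizontal distance between each of jar_mid, blue_tin_mid, black_tin_mid and drawer_inside below 0.1 m); the robot touches nothing.
It fails at once if the drawer is slammed (faster than 0.4 m/s) (velocity of joint drawer above 0.4 m/s).
It fails at once if a bystander on the bench is moved by more than 30 mm (distance of any of brush_mid, suede_block_mid, daubers_mid from where it was at the start of the episode above 0.03 m).
It also fails if it takes over 35 s, if anything falls off the work surface, if the arm or the gripper's body presses on something with over 40 N, if the wrist force passes 120 N, or if a joint passes its speed limit or range.

## Working session

There is one attempt and no reset: what is moved stays moved. The work goes in short steps, Python scripts to look and compute and a tool call to move; the robot and the scene stay as the last step left them, time stands still between calls to the robot, and variables do not carry over. Pictures are saved under pics/ and viewed, at most 10 in all, crops included, and the job is handed in when it is done.

Besides the shell and the picture viewer there is one more tool, called after "Request:" as name(argument=value, ...), one argument or row to a line, values as JSON. arm_command: Moves the arm, as the interface text tells. Its arguments: {"type":"object","properties":{"motion":{"type":"array"}},"required":["motion"]}

```bash
mkdir -p pics; cat > h.py <<'E'
import numpy as np, cv2
from station import *
def snap(cam,name):
    im=capture(cam); cv2.imwrite(f'pics/{name}.png',im[:,:,::-1]); return im
def ray(cam,rc,z):
    m=camera_model(cam);R=np.array(m['R']);t=np.array(m['t'])
    d=R.T@np.array([(rc[1]-m['cx'])/m['fx'],(rc[0]-m['cy'])/m['fy'],1]);c=-R.T@t
    return c+d*(z-c[2])/d[2]
def proj(cam,X):
    m=camera_model(cam);p=np.array(m['R'])@X+np.array(m['t'])
    return [m['fy']*p[1]/p[2]+m['cy'],m['fx']*p[0]/p[2]+m['cx']]
E
python3 - <<'E'
from h import *
np.set_printoptions(precision=3,suppress=True)
a=snap('side','s0');b=snap('top','t0')
s=sense();print(s['tcp_pos'],np.array(s['ee_rot']),s['wrist_force'],s['time_s'])
for c in('side','top'):
  m=camera_model(c);print(c,-np.array(m['R']).T@np.array(m['t']),m['fx'])
  for n,z in(('lever_pad',.068),('drawer_front',.098),('cabinet_front',.103),('jar_mid',.047),('blue_tin_mid',.033),('black_tin_mid',.035),('brush_mid',.026),('suede_block_mid',.011),('daubers_mid',.028)):
    for r in find_in(n,c)[:2]: print(n,r['location'],round(r['p'],2),ray(c,r['location'],z))
E
```

```text
[0.139 0.609 0.23 ] [[ 0.975 -0.223 -0.   ]
 [-0.223 -0.975 -0.002]
 [ 0.     0.002 -1.   ]] [ 0.272  0.337 -0.754] 0.1
side [ 0.528 -1.17   0.862] 376.29101003786974
lever_pad [242.4, 315.9] 0.52 [ 0.489 -0.27   0.068]
drawer_front [228.1, 338.9] 0.7 [ 0.562 -0.235  0.098]
cabinet_front [225.4, 377.3] 0.59 [ 0.686 -0.227  0.103]
jar_mid [217.0, 338.5] 0.8 [ 0.565 -0.111  0.047]
blue_tin_mid [233.8, 332.4] 0.65 [ 0.543 -0.186  0.033]
black_tin_mid [204.3, 304.3] 0.75 [ 0.438 -0.018  0.035]
black_tin_mid [232.6, 355.7] 0.66 [ 0.622 -0.182  0.035]
brush_mid [160.3, 294.2] 0.64 [0.372 0.339 0.026]
suede_block_mid [311.4, 335.4] 0.75 [ 0.549 -0.493  0.011]
suede_block_mid [307.4, 285.3] 0.72 [ 0.409 -0.48   0.011]
daubers_mid [306.2, 287.3] 0.64 [ 0.416 -0.49   0.028]
top [-0.167 -0.149  1.372] 413.72221603078646
lever_pad [222.7, 362.1] 0.43 [ 0.482 -0.263  0.068]
drawer_front [209.1, 334.1] 0.66 [ 0.509 -0.161  0.098]
cabinet_front [175.0, 332.7] 0.94 [ 0.646 -0.145  0.103]
jar_mid [202.6, 320.1] 0.86 [ 0.558 -0.108  0.047]
blue_tin_mid [239.0, 205.2] 0.74 [0.379 0.28  0.033]
blue_tin_mid [205.8, 351.0] 0.47 [ 0.564 -0.222  0.033]
black_tin_mid [195.1, 347.1] 0.79 [ 0.607 -0.205  0.035]
black_tin_mid [202.6, 389.5] 0.71 [ 0.591 -0.363  0.035]
brush_mid [239.5, 205.7] 0.64 [0.38  0.28  0.026]
suede_block_mid [222.5, 418.5] 0.64 [ 0.532 -0.474  0.011]
daubers_mid [252.7, 424.5] 0.94 [ 0.408 -0.488  0.028]
daubers_mid [238.7, 205.5] 0.53 [0.382 0.281 0.028]
```

```bash
python3 - <<'E'
import cv2
a=cv2.imread('pics/s0.png')[140:340,230:430];b=cv2.imread('pics/t0.png')[140:280,270:450]
cv2.imwrite('pics/s0c.png',cv2.resize(a,(600,600),interpolation=cv2.INTER_CUBIC))
cv2.imwrite('pics/t0c.png',cv2.resize(b,(720,560),interpolation=cv2.INTER_CUBIC))
E
```

```text
(no output)
```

View pics/s0c.png

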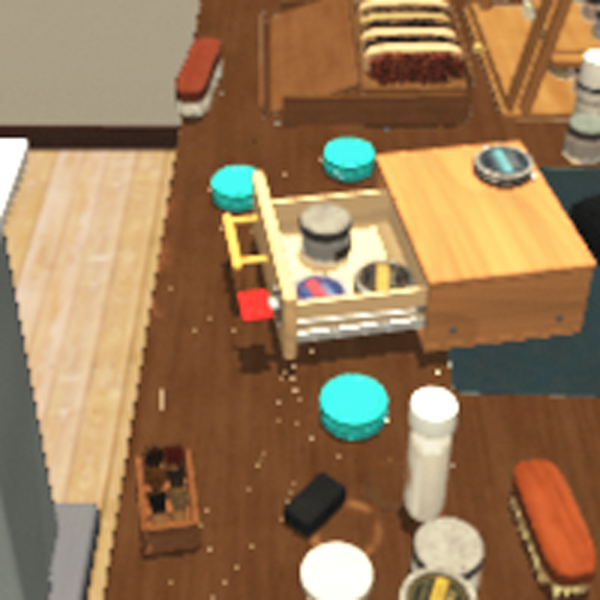

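View pics/t0c.png

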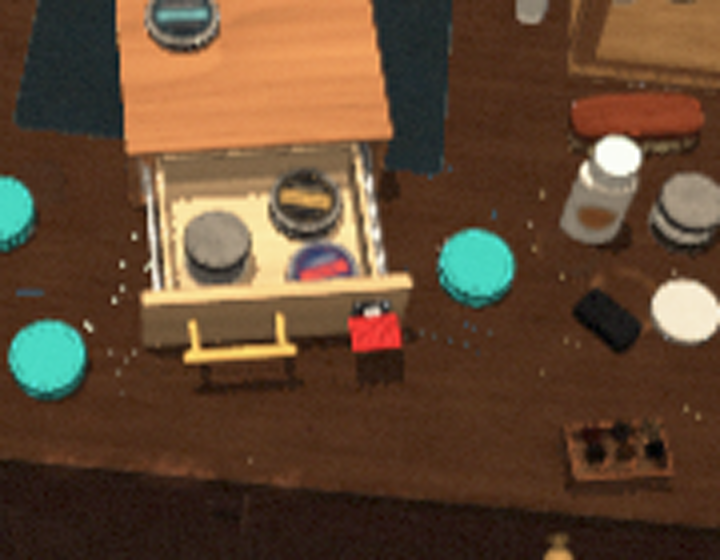

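The front shows the red pad at top-view pixel (223,364) and side-view pixel (241,315). The turquoise tins lie outside the drawer and are look-alikes. The job tins are the black one at top (190,346) and the blue one at (206,351). The jar is at (201,324).

```bash
python3 - <<'E'
from h import *
np.set_printoptions(precision=4,suppress=True)
for c,f,z in(('top','t0',.068),('side','s0',.068)):
  im=cv2.imread(f'pics/{f}.png').astype(int)
  m=((im[:,:,2]>150)&(im[:,:,1]<60)&(im[:,:,0]<70)).astype(np.uint8)
  n,l,st,ce=cv2.connectedComponentsWithStats(m)
  for i in range(1,n):
    if st[i,4]>15: print(c,st[i],ce[i],ray(c,ce[i][::-1],z))
P=lambda x,y,z:ray('top',[140+y/4,270+x/4],z)
a,b=P(127,152,.103),P(391,136,.103);print('cab',a,b,(a+b)/2,np.linalg.norm(a-b),np.degrees(np.arctan2(*(a-b)[[0,1]])))
a,b=P(143,300,.098),P(411,288,.098);print('front',a,b,(a+b)/2,np.linalg.norm(a-b),np.degrees(np.arctan2(*(a-b)[[0,1]])))
a,b=P(187,361,.06),P(296,355,.06);print('pull',a,b,(a+b)/2,np.linalg.norm(a-b),np.degrees(np.arctan2(*(a-b)[[0,1]])))
S=lambda x,y,z:ray('side',[140+y/3,230+x/3],z)
a,b=S(257,172,.098),S(285,300,.098);print('front side',a,b,(a+b)/2,np.linalg.norm(a-b),np.degrees(np.arctan2(*(a-b)[[0,1]])))
a,b=S(376,155,.103),S(428,298,.103);print('cab side',a,b,(a+b)/2,np.linalg.norm(a-b),np.degrees(np.arctan2(*(a-b)[[0,1]])))
E
```

```text
top [357 219  13   9  71] [363.0986 222.8451] [ 0.4816 -0.2663  0.068 ]
cab [ 0.6213 -0.0347  0.103 ] [ 0.6633 -0.2714  0.103 ] [ 0.6423 -0.1531  0.103 ] 0.24040139994964901 -10.075109219191617
front [ 0.4763 -0.0651  0.098 ] [ 0.5119 -0.2952  0.098 ] [ 0.4941 -0.1802  0.098 ] 0.2328004836951856 -8.806113738836432
pull [ 0.4401 -0.1073  0.06  ] [ 0.4557 -0.2015  0.06  ] [ 0.4479 -0.1544  0.06  ] 0.09552022874605753 -9.370638951786999
front side [ 0.4829 -0.0624  0.098 ] [ 0.5185 -0.2932  0.098 ] [ 0.5007 -0.1778  0.098 ] 0.23348777683251634 -8.76876134352634
cab side [ 0.6262 -0.0323  0.103 ] [ 0.6643 -0.2946  0.103 ] [ 0.6452 -0.1634  0.103 ] 0.2650215016013693 -8.282041344699575
```

Request:
arm_command(
  motion=[
    [0,43,17,0,0,0,0],
    [0,43,17,0,0,0,0],
    [0,43,17,0,0,0,0],
    [0,43,17,0,0,0,0],
    [0,43,17,0,0,0,0],
    [0,43,17,0,0,0,0],
    [0,43,17,0,0,0,0],
    [0,43,17,0,0,0,0],
  ],
)

```text
time_s: 1.8
tcp_pos: [0.4457, 0.3988, 0.2309]
ee_rot: [[0.975, -0.223, 0.0], [-0.223, -0.975, 0.0], [0.0, -0.001, -1.0]]
wrist_force: [0.6, 0.5, 1.1]
gripper_width: 0.355
gripper_force: 0.0
```

Request:
arm_command(
  motion=[
    [0,9,40,0,0,0,-0.05],
    [0,8,40,0,0,0,-0.05],
    [0,6,40,0,0,0,-0.05],
    [0,4,40,0,0,0,-0.05],
    [0,2,40,0,0,0,-0.05],
    [0,0,40,0,0,0,-0.05],
    [0,-2,40,0,0,0,-0.05],
    [0,-4,40,0,0,0,-0.044],
  ],
)

```text
time_s: 2.6
tcp_pos: [0.4509, 0.0758, 0.2309]
ee_rot: [[0.985, 0.171, 0.001], [0.171, -0.985, 0.0], [0.001, -0.0, -1.0]]
wrist_force: [1.3, 1.3, 0.2]
gripper_width: 0.011
gripper_force: 0.0
```

Request:
arm_command(
  motion=[
    [0,-4,43,0,0,0,0],
    [0,-4,43,0,0,0,0],
    [0,-4,43,0,0,0,0],
    [0,-3,43,0,0,0,0],
    [0,-3,43,0,0,0,0],
    [0,-3,43,0,0,0,0],
    [0,-3,43,0,0,0,0],
    [0,-3,43,0,0,0,0],
  ],
)

```text
time_s: 3.4
tcp_pos: [0.4824, -0.2682, 0.2308]
ee_rot: [[0.986, 0.168, 0.001], [0.168, -0.986, -0.0], [0.001, 0.0, -1.0]]
wrist_force: [0.7, -0.4, -0.2]
gripper_width: 0.004
gripper_force: 0.0
```

Request:
arm_command(
  motion=[
    [0,0,0,30,0,0,0],
    [0,0,0,30,0,0,0],
    [0,0,0,30,0,0,0],
    [0,0,0,20,0,0,0],
    [0,0,0,10,0,0,0],
    [0,0,0,10,0,0,0],
    [0,0,0,5,0,0,0],
    [0,0,0,0,0,0,0],
  ],
)

```text
time_s: 4.2
tcp_pos: [0.4826, -0.2663, 0.0955]
ee_rot: [[0.986, 0.169, 0.0], [0.169, -0.986, -0.0], [0.0, 0.0, -1.0]]
wrist_force: [-0.1, -0.1, 0.2]
gripper_width: 0.008
gripper_force: 0.0
```

```bash
python3 - <<'E'
from h import *
a=snap('side','s1');b=snap('top','t1')
a=cv2.resize(a[190:290,270:390,::-1],(480,400),interpolation=cv2.INTER_CUBIC);b=cv2.resize(b[160:260,290:400,::-1],(320,400)if 0 else(300,400),interpolation=cv2.INTER_CUBIC)
cv2.imwrite('pics/1c.png',np.hstack([a,b]));s=sense();print(s['tcp_pos'],s['wrist_force'])
E
```

```text
[ 0.48303801 -0.26642433  0.09635068] [ 0.00215687 -0.26629019  0.45078109]
```

View pics/1c.png

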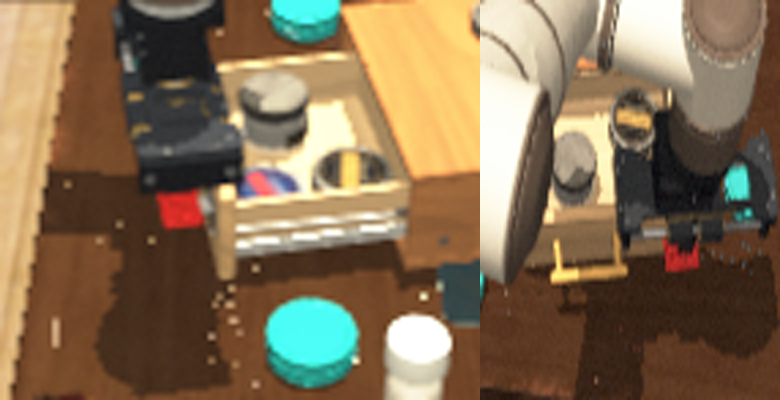

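The closed fingers stand right above the red pad (side crop 180,205, top crop 682,255) and the body clears the drawer front. I'll press down now.

Request:
arm_command(
  motion=[
    [0,0,0,10,0,0,0],
    [0,0,0,8,0,0,0],
    [0,0,0,4,0,0,0],
    [0,0,0,4,0,0,0],
    [0,0,0,3,0,0,0],
    [0,0,0,2,0,0,0],
    [0,0,0,0,0,0,0],
  ],
)

```text
time_s: 5.0
tcp_pos: [0.4825, -0.2663, 0.0649]
ee_rot: [[0.986, 0.169, -0.0], [0.169, -0.986, -0.0], [-0.0, 0.0, -1.0]]
wrist_force: [-2.0, 0.8, 6.3]
gripper_width: 0.004
gripper_force: 3.2
```

Request:
arm_command(
  motion=[
    [0,2,0,0,0,0,0],
    [0,2,0,0,0,0,0],
    [0,2,0,0,0,0,0],
    [0,2,0,0,0,0,0],
    [0,2,0,0,0,0,0],
    [0,0,0,0,0,0,0],
  ],
)

```text
time_s: 5.6
tcp_pos: [0.4918, -0.2646, 0.0649]
ee_rot: [[0.986, 0.169, -0.001], [0.169, -0.986, -0.0], [-0.001, -0.0, -1.0]]
wrist_force: [-1.9, 1.7, 6.2]
gripper_width: 0.006
gripper_force: 3.2
```

Request:
arm_command(
  motion=[
    [0,4,0,0,0,0,0],
    [0,4,0,0,0,0,0],
    [0,4,0,0,0,0,0],
    [0,4,0,0,0,0,0],
    [0,4,0,0,0,0,0],
    [0,4,0,0,0,0,0],
    [0,4,0,0,0,0,0],
  ],
)

```text
time_s: 6.3
tcp_pos: [0.5188, -0.2598, 0.0648]
ee_rot: [[0.986, 0.168, -0.003], [0.168, -0.986, 0.0], [-0.002, -0.001, -1.0]]
wrist_force: [-4.3, 0.4, 6.2]
gripper_width: 0.002
gripper_force: 3.4
```

```bash
python3 - <<'E'
from h import *
a=snap('side','s2')
a=cv2.resize(a[170:290,250:400,::-1],(750,600),interpolation=cv2.INTER_CUBIC)
cv2.imwrite('pics/2c.png',a);s=sense();print(s['tcp_pos'],s['wrist_force'])
E
```

```text
[ 0.51983867 -0.25970804  0.06485541] [-1.72974989  2.56511702  5.76923492]
```

View pics/2c.png

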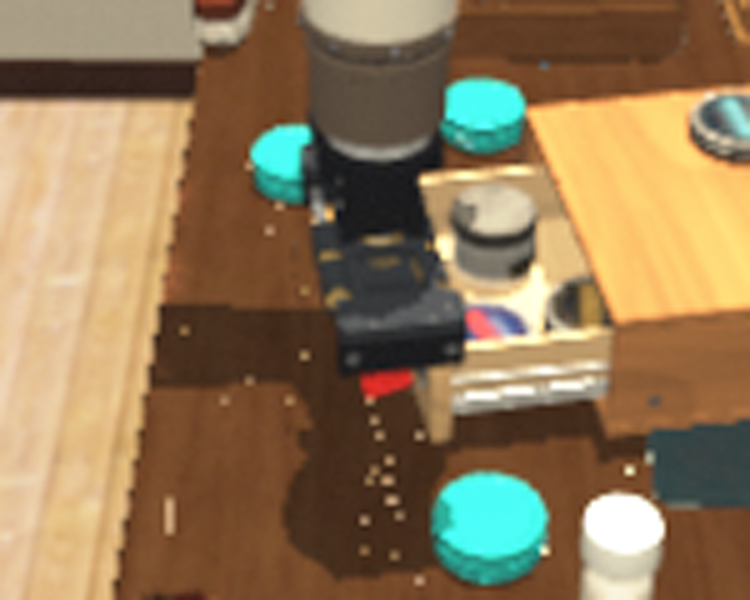

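The drawer follows the pad: it has gone in about 38 mm, with the jar and tins upright. I'll carry on.

Request:
arm_command(
  motion=[
    [0,5,0,0,0,0,0],
    [0,6,0,0,0,0,0],
    [0,6,0,0,0,0,0],
    [0,6,0,0,0,0,0],
    [0,6,0,0,0,0,0],
    [0,6,0,0,0,0,0],
    [0,5,0,0,0,0,0],
    [0,3,0,0,0,0,0],
  ],
)

```text
time_s: 7.15
tcp_pos: [0.5615, -0.2522, 0.0648]
ee_rot: [[0.986, 0.169, -0.002], [0.169, -0.986, 0.001], [-0.002, -0.001, -1.0]]
wrist_force: [-3.2, 2.5, 6.2]
gripper_width: 0.007
gripper_force: 3.4
```

Request:
arm_command(
  motion=[
    [0,5,0,0,0,0,0],
    [0,6,0,0,0,0,0],
    [0,6,0,0,0,0,0],
    [0,6,0,0,0,0,0],
    [0,6,0,0,0,0,0],
    [0,6,0,0,0,0,0],
    [0,5,0,0,0,0,0],
    [0,3,0,0,0,0,0],
  ],
)

```text
time_s: 7.95
tcp_pos: [0.6039, -0.2447, 0.0647]
ee_rot: [[0.986, 0.169, -0.003], [0.169, -0.986, 0.001], [-0.002, -0.001, -1.0]]
wrist_force: [-3.3, 2.3, 5.4]
gripper_width: 0.007
gripper_force: 3.4
```

Request:
arm_command(
  motion=[
    [0,3,0,0,0,0,0],
    [0,3,0,0,0,0,0],
    [0,3,0,0,0,0,0],
    [0,2,0,0,0,0,0],
    [0,2,0,0,0,0,0],
    [0,2,0,0,0,0,0],
    [0,0,0,0,0,0,0],
  ],
)

```text
time_s: 8.65
tcp_pos: [0.6187, -0.2421, 0.0648]
ee_rot: [[0.986, 0.169, -0.002], [0.169, -0.986, 0.001], [-0.002, -0.001, -1.0]]
wrist_force: [-3.9, 3.6, 6.6]
gripper_width: 0.004
gripper_force: 3.3
```

Request:
arm_command(
  motion=[
    [0,2,0,0,0,0,0],
    [0,2,0,0,0,0,0],
    [0,2,0,0,0,0,0],
    [0,0,0,0,0,0,0],
  ],
)

```text
time_s: 9.05
tcp_pos: [0.621, -0.2416, 0.0642]
ee_rot: [[0.986, 0.168, -0.011], [0.168, -0.986, 0.001], [-0.01, -0.003, -1.0]]
wrist_force: [-8.5, 1.5, 7.9]
gripper_width: 0.002
gripper_force: 5.2
```

```bash
python3 - <<'E'
from h import *
a=snap('side','s3')
a=cv2.resize(a[180:280,300:425,::-1],(750,600),interpolation=cv2.INTER_CUBIC)
cv2.imwrite('pics/3c.png',a);s=sense();print(s['tcp_pos'],s['wrist_force'])
E
```

```text
[ 0.62097738 -0.24167331  0.06415998] [-8.62146752  0.99510045  7.96551801]
```

View pics/3c.png

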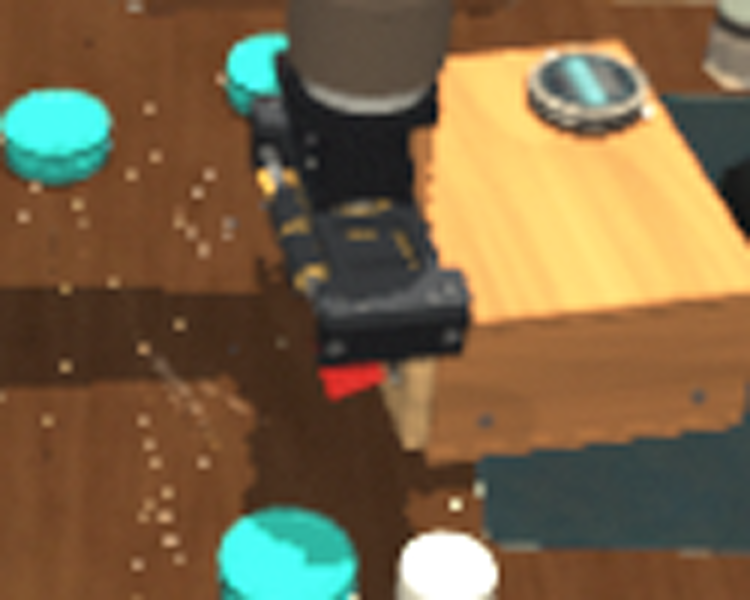

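The drawer is at home: travel is about 140 mm, the force has risen to 8.6 N, and the front is against the cabinet. I'll lift off straight up.

Request:
arm_command(
  motion=[
    [0,-2,0,-4,0,0,0],
    [0,-1,0,-5,0,0,0],
    [0,0,0,-6,0,0,0],
    [0,0,0,-15,0,0,0],
    [0,0,0,-30,0,0,0],
    [0,0,0,-40,0,0,0],
    [0,0,0,-40,0,0,0],
    [0,0,0,-10,0,0,0],
  ],
)

```text
time_s: 9.9
tcp_pos: [0.6256, -0.2434, 0.2219]
ee_rot: [[0.986, 0.169, 0.012], [0.169, -0.986, -0.004], [0.012, 0.006, -1.0]]
wrist_force: [1.1, 0.4, 2.0]
gripper_width: 0.005
gripper_force: 0.0
```

Request:
arm_command(
  motion=[
    [0,-40,0,0,0,0,0],
    [0,-40,0,0,0,0,0],
    [0,-40,0,0,0,0,0],
    [0,-20,0,0,0,0,0],
    [0,0,0,0,0,0,0],
  ],
)

```text
time_s: 10.4
tcp_pos: [0.4825, -0.2663, 0.2157]
ee_rot: [[0.986, 0.167, 0.001], [0.167, -0.986, -0.0], [0.001, 0.0, -1.0]]
wrist_force: [0.4, -0.7, 0.5]
gripper_width: 0.006
gripper_force: 0.0
```

```bash
python3 - <<'E'
from h import *
a=snap('side','s4')
a=cv2.resize(a[170:290,250:400,::-1],(750,600),interpolation=cv2.INTER_CUBIC)
cv2.imwrite('pics/4c.png',a);s=sense();print(s['tcp_pos'],s['wrist_force'])
E
```

```text
[ 0.48424994 -0.26631932  0.21566442] [ 0.74092385 -0.58294893  0.34021347]
```

View pics/4c.png

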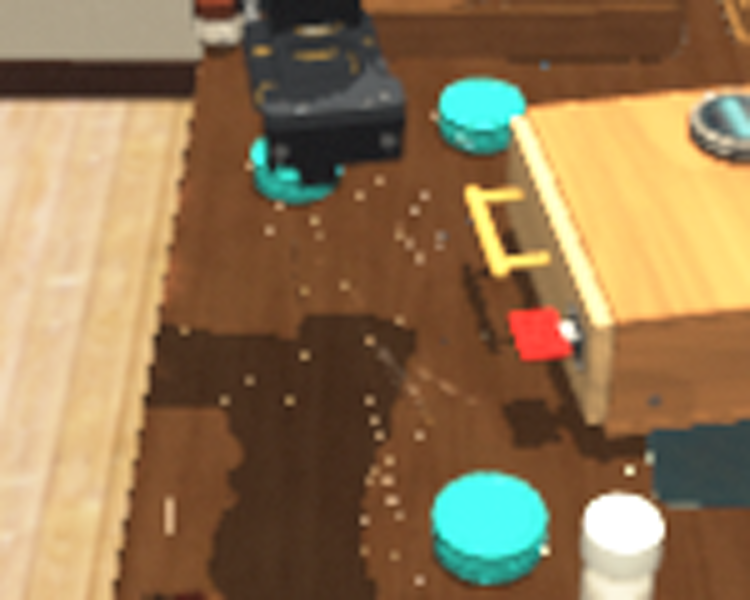

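The drawer front is flush with the cabinet (crop 560,260), the red pad is back up at (540,333), and the arm is clear.

```bash
python3 -c "
from station import *
print(finish_job())"
```

```text
the job is handed in; nothing more can be done
None
```

The job is handed in (no verdict was returned): the drawer was unlocked with the lever and pushed slowly home, flush with the cabinet, the lever is back up and the arm is clear; the jar and tins stood upright when last seen about 38 mm in, and were hidden after that.

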